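# Power up the RF bench and hold the calibration key

## Task

Bring up the measurement bench in this order: first tip the white paddle rocker on the power box over to on by pressing its raised, red-striped end fully down; then push the analyser's green mushroom switch fully in; then press the blue key on the calibration module fully down and finish while still holding it down. Leave the module's yellow key alone, do not pick up, shift or tip the module, and leave everything else on the bench where it is; nothing needs to be gripped.

Things in the scene. Friction and masses are not known exactly. Their poses are not given: they have to be found in the camera images.
- power_box: white power box, 170 x 95 x 50 mm high (x, y, z), screwed to the bench. Origin: centre of its underside. A white paddle rocker (66 mm along the box's x, 32 mm wide) sits on top in a black frame (84 x 50 mm, top 54 mm above the bench). Its pivot is 30 mm towards +x from the box's centre and 62 mm above the bench; its ON end is at +x. Dark socket holes at the -x end.
- mains_rocker (a joint): rocker angle: 0 to 0.04 rad = off (start), 0.26 = fully on (hard stop). Stays where it is left; 3 to 4 N on the ON end moves it. Two flat halves form a shallow V: at 0 the OFF half (-x) is level and the ON half (+x, red stripe across its outer end) rises outwards by 0.26 rad; at 0.26 the ON half is level, its top 62 mm above the bench.
- rocker_on (a point): point on the top face of the rocker's ON half, 24 mm from the pivot (the half is 33 mm long, 32 mm wide, red stripe at its outer end); moves with the rocker. About 68 mm above the bench when off, 62 mm when fully on. Press straight down here.
- analyser: network analyser, aluminium box with black bezels, 180 x 150 x 60 mm high, fixed to the bench. Origin: centre of its underside; white front panel with two brass ports at -x. The green mushroom switch stands on its top in a yellow collar (46 mm wide, top 66 mm above the bench), 35 mm along the analyser's -x from its centre.
- power_plunger (a joint): travel of the green push-on, pull-off mushroom switch: 0 to 0.001 m = off at the start (out), 0.008 m = fully in (hard stop). Moves straight down, has no spring, stays where it is left; about 4 N moves it.
- plunger_top (a point): centre of the flat top of the green mushroom cap (34 mm wide), 88 mm above the bench when out, 80 mm when fully in.
- module: loose blue calibration module, 66 x 130 x 36 mm high, about 0.6 kg, rubber underside, white top with a blue key (at +y, 32 mm from the centre) and a yellow key (at -y, 32 mm from the centre), two brass ports on its +y end. Origin: centre of its underside; z up. It is only to be touched, not lifted or shifted.
- zero_key (a joint): travel of the blue key: 0 = out, 0.007 m = fully down (hard stop). Springs back when let go; 1.5 N starts it, 5 N holds it fully down.
- zero_key_top (a point): centre of the top of the round blue key (26 mm wide), 54 mm above the bench when out, 47 mm when fully down; the black collar round it (36 mm wide) has its top 41 mm above the bench.
- store_key (a joint): travel of the yellow key, 0 = out, 0.007 m = fully down; same spring as the blue one. Not to be pressed.
- store_key_top (a point): centre of the top of the round yellow key (26 mm wide), 64 mm from the blue key.
- mug: loose white mug, 80 mm wide, 95 mm high, handle at +y; origin at the centre of its underside. Leave alone.
- tape: loose roll of orange tape lying flat, 64 mm wide, 24 mm high; origin at the centre of its underside. Leave alone.
- adapter: loose brass coaxial adapter standing upright, 22 mm wide, 44 mm high; origin at the centre of its underside. Leave alone.
- load: loose steel coaxial load standing upright, 24 mm wide, 36 mm high; origin at the centre of its underside. Leave alone.
- mouse: loose black computer mouse, 100 x 60 x 32 mm; origin at the centre of its underside. Leave alone.
- driver: loose screwdriver with a red handle, 160 mm long, lying along its x, 26 mm high; origin under its middle. Leave alone.
- case: loose dark wooden case, 90 x 60 x 30 mm; origin at the centre of its underside. Leave alone.

How it is judged:
By the outcome, as a careful person would: the job done as asked, in the order asked, and still so for the second after the job is handed in, while the arm keeps its last pose, push and grip.
It also fails if it takes over 51 s, if anything falls off the work surface, if the arm or the gripper's body presses on something with over 40 N, if the wrist force passes 120 N, or if a joint passes its speed limit or range.

## Robot

A 6-joint arm with a two-finger parallel gripper is mounted at the origin on the work surface. World frame = base frame: x ahead of the robot, y to its left, z up, the work surface at z = 0. Lengths are in mm, angles in rad, forces in N, time in s.
With the tool pointing down it reaches from about 300 to 775 mm from the base axis. Payload 14.6 kg.
Tool frame: the origin (TCP) lies between the finger pads; the fingertips stand manip.tip_reach ahead of it and the grasp point (between the pads) lies 5 mm behind it (manip.tip_reach is the distance from the TCP to the fingertips, in mm); z points along the fingers, y is the line along which they close (so a half turn about z gives the same grasp; the last joint's range is limited). The gripper opens to 94 mm and grips with 3 to 60 N. Pads are 16 mm wide; open, the fingers measure 119 mm over their backs; the gripper's body (75 mm by 177 mm) begins 78 mm behind the grasp point.
Start: joints at [1.135, 0.3, 1.521, -0, 1.321, -0.067], TCP at [198.27, 513.009, 219.446] pointing down, gripper open.
Joint ranges: [-3.03, 3.03], [-0.79, 2.21], [0.23, 2.52], [-1.04, 4.18], [0, 3.07], [-2.55, 2.55]. Speed limits (rad/s): [2.22, 2.22, 2.57, 3.14, 3.14, 3.14].

## Interface

Orientations are given as [roll, pitch, yaw] about the fixed x, y, z axes, in that order (R = Rz(yaw) Ry(pitch) Rx(roll)).
In Python, from cell import manip gives the robot as it stands. The module is installed in compiled form; this text tells all that it offers.
- The arm moves only by the shell command python3 -m creep 'ROWS' [FORCE]. ROWS is JSON, a list of rows, each a list of 3 entries, a list of its own where there are three numbers: the opening, from -1 (shut) to 1 (fully open), then the shift along the tool's x, y, z in cm, then the turn about the tool's z in units of 5 degrees (1.0 is 5 degrees). In form: [[grip, [tx, ty, tz], roll], ...]. A call has 1 to 12 rows; each row is the pose to reach, as a shift and turn from the pose commanded when the call began, along the tool's axes at that moment; what a row does not reach only later rows make up. A row lasts 1/10 s, in which the tool goes at most 50 mm and 8.59 degrees, less where a joint would pass 70% of its speed; a pose out of reach is approached as far as the arm can. A call with a gripper value outside its range is refused whole. The fingers move at their own pace and stop on an object; FORCE is the grip in N (left out, the last holds). Time passes only in rows, so rows that repeat a pose let the fingers close. It gives the time, the measured TCP pose, the force, the opening and the grip force at its end, in the units of the state.
- manip.read_state(): the state, without advancing time (a new reading comes with each control period).
- manip.camera(name): name is "scene" or "top"; returns the picture (384x512x3 uint8, red, green, blue); there is no depth.
- manip.camera_params(name): a dict with "fovy" (degrees; the focal length in pixels is half the picture's height over the tangent of half this angle, whatever the lens; pixels are square), "cx", "cy" (the principal point, pixels), "k1" (the pictures are not rectified: a ray, as slopes to the right and down, at radius r is drawn at 1 + k1 r^2 times it, then the intrinsics apply), "origin" and "attitude" of the camera in the world. Camera axes: x right, y down, z forward; pixel columns grow to the right and rows downward; lengths in mm; the calibration is good to about 2 mm. A picture is of the moment at which its call begins. camera_params takes no time and is no camera call.
- manip.sign_off(): hands the job in; it is judged then, once.
The state is a dict: "clock": time; "joints": joint angles; "qd": joint speeds; "effort": joint torques, N m; "eef_pos": TCP position; "eef_rot": TCP orientation; "wrist_force": force on the tool from outside, world axes, zero at the start; "moment": the same for the moment, N m; "finger_gap": finger opening in mm; "finger_force": force on a finger pad.
Only numpy, scipy, OpenCV 4.12 (cv2) and the standard library are available. Lean on these libraries where they do the work, as an engineer would, in place of code of your own. Each camera call takes 0.05 s, during which the arm holds its last target. There are 200 camera calls.

## Working session

There is one attempt and no reset: what is moved stays moved. The work goes in short steps, Python scripts to look and compute and a shell command to move; the robot and the scene stay as the last step left them, time stands still between calls to the robot, and variables do not carry over. Pictures are saved under pics/ and viewed, at most 10 in all, crops included, and the job is handed in when it is done.

```bash
mkdir -p pics
cat > h.py <<'E'
import numpy as np,cv2
from cell import manip
from scipy.spatial.transform import Rotation as R
def ray(cam,u,v):
    p=manip.camera_params(cam);f=192/np.tan(np.radians(p["fovy"])/2)
    d=np.array([(u-p["cx"])/f,(v-p["cy"])/f]);s=d.copy()
    for _ in range(30): s=d/(1+p["k1"]*(s@s))
    a=np.array(p["attitude"]);M=a if a.shape==(3,3) else R.from_euler('xyz',a).as_matrix()
    return np.array(p["origin"]),M@np.array([s[0],s[1],1])
def onz(cam,u,v,z):
    o,d=ray(cam,u,v);return o+d*(z-o[2])/d[2]
E
python3 - <<'E'
from h import *
for c in("scene","top"):
    print(manip.camera_params(c))
    im=manip.camera(c);np.save(f"{c}0.npy",im);cv2.imwrite(f"pics/{c}0.png",cv2.resize(im[:,:,::-1],(800,600)))
print(manip.read_state(),manip.tip_reach)
E
```

```text
{'fovy': 55.13161889730572, 'cx': 254.93640762066684, 'cy': 191.66930483414708, 'k1': 0.009435657343307082, 'origin': array([870.4058337 , 503.4737285 , 774.96275955]), 'attitude': array([-2.42997947, -0.01945205,  2.63360655])}
{'fovy': 45.46370226219229, 'cx': 264.7161857288508, 'cy': 195.26887835693012, 'k1': -0.11845471866590165, 'origin': array([ 401.65905858,   -1.16595224, 1057.53967443]), 'attitude': array([-2.94726244, -0.01159321, -1.55488482])}
{'clock': 0.1, 'joints': array([ 1.13536676e+00,  3.00411337e-01,  1.52148080e+00,  7.59811771e-07,
        1.32067446e+00, -6.66143870e-02]), 'qd': array([ 5.23879991e-04,  7.34965792e-05, -2.63872083e-03,  6.32266859e-04,
       -2.91746764e-03,  6.12944468e-04]), 'effort': array([ 5.70561169e-04, -5.32642257e+01, -3.53282261e+01,  7.09185773e-02,
        2.34706403e-02, -3.48933588e-05]), 'eef_pos': array([198.206393  , 512.83018556, 218.96151943]), 'eef_rot': array([-3.14062092e+00, -6.55648088e-05,  2.77277726e+00]), 'wrist_force': array([ 0.39544843,  0.47299271, -0.56031748]), 'moment': array([-0.04619209,  0.02116569,  0.0090923 ]), 'finger_force': 0.0, 'finger_gap': 94.02760275685114} 14.0
```

View pics/top0.png

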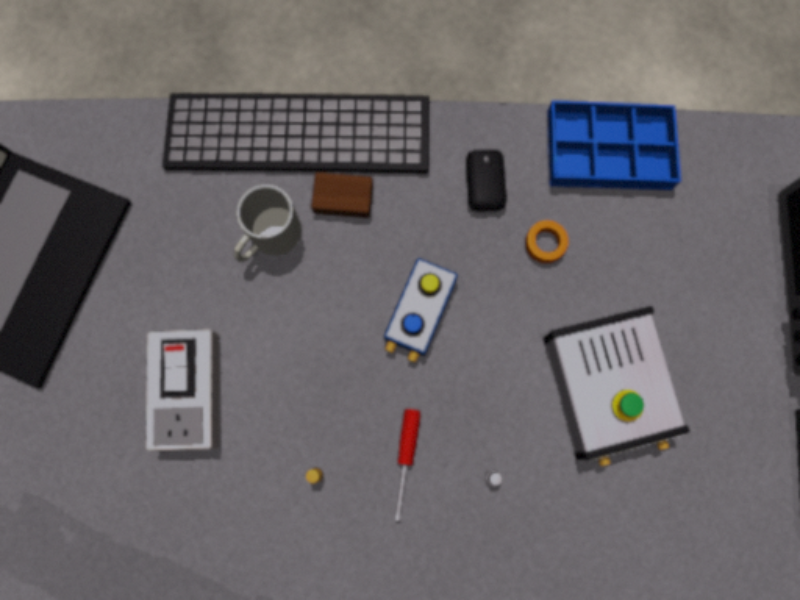

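View pics/scene0.png

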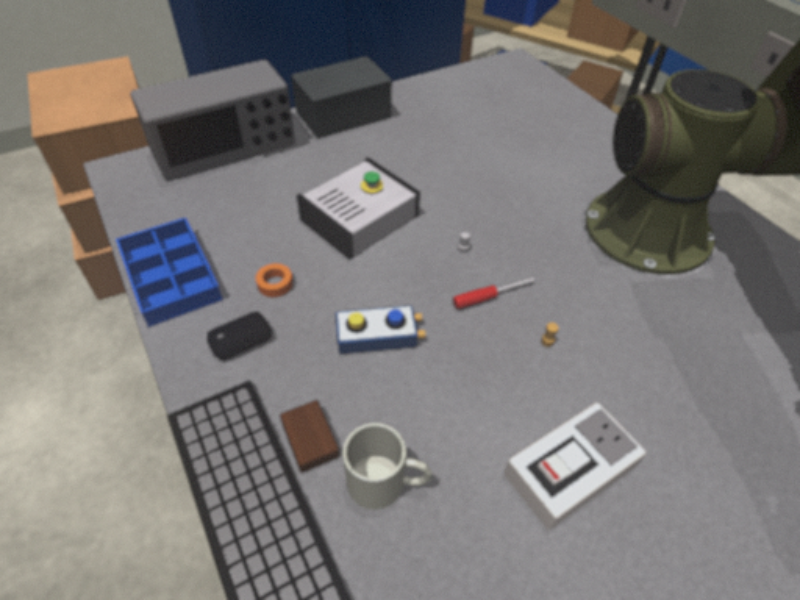

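The top view (800x600) shows the rocker's red stripe at (174,348), the green cap at (630,404), the blue key at (412,323) and the yellow key at (430,283). In the scene view they are at (549,470), (372,179), (396,318) and (356,321). Nothing hides them. Next I'll measure them by colour masks in both views.

```bash
cat > m.py <<'E'
from h import *
S=0.64
seeds={"red":((174,348),(549,470),71),"green":((630,404),(372,179),88),"blue":((412,323),(396,318),54),"yellow":((430,283),(356,321),54)}
hs={"red":[(0,8),(172,180)],"green":[(45,85)],"blue":[(100,125)],"yellow":[(24,36)]}
for n,(t,s,z) in seeds.items():
    px={}
    for c,sd in(("top",t),("scene",s)):
        im=np.load(c+"0.npy");H=cv2.cvtColor(im,cv2.COLOR_RGB2HSV)
        m=np.zeros(H.shape[:2],np.uint8)
        for a,b in hs[n]: m|=cv2.inRange(H,(a,130,70),(b,255,255))
        w=np.zeros_like(m);cv2.circle(w,(int(sd[0]*S),int(sd[1]*S)),11,255,-1);m&=w
        k,l,st,ce=cv2.connectedComponentsWithStats(m);i=1+np.argmax(st[1:,4]);px[c]=ce[i];print(n,c,st[i],ce[i].round(1),onz(c,*ce[i],z).round(1))
    (o1,d1),(o2,d2)=ray("top",*px["top"]),ray("scene",*px["scene"])
    A=np.c_[d1,-d2];q=np.linalg.lstsq(A,o2-o1,rcond=None)[0];p1=o1+q[0]*d1;p2=o2+q[1]*d2
    print(n,"TRI",((p1+p2)/2).round(1),"miss",np.linalg.norm(p1-p2).round(1))
# power box corners / rocker / socket (top view, 800px coordinates)
for n,(u,v),z in [("box TL",(147,332),50),("TR",(212,331),50),("BR",(212,449),50),("BL",(147,449),50)]:
    print(n,onz("top",u*S,v*S,z).round(1))
for n,(u,v),z in [("adapter",(314,478),30),("load",(495,480),30),("mug",(266,210),95)]:
    print(n,onz("top",u*S,v*S,z).round(1))
im=np.load("top0.npy");a=cv2.resize(im[200:300,80:150,::-1],None,fx=5,fy=5,interpolation=2)
b=cv2.resize(im[160:230,235:305,::-1],None,fx=5,fy=5,interpolation=2)
b=cv2.copyMakeBorder(b,0,150,0,0,0);cv2.imwrite("pics/crop.png",np.hstack([a,b]))
E
python3 m.py
```

```text
red top [106 221  11   3  27] [111.6 222.2] [529.7 325.1  71. ]
red scene [349 297   7   9  12] [351.9 300.8] [531.9 326.7  71. ]
red TRI [530.2 326.   67.8] miss 0.3
green top [397 252  14  15 164] [403.7 258.8] [ 459.9 -308.2   88. ]
green scene [235 112   7   4  18] [237.7 113.1] [ 464.2 -305.8   88. ]
green TRI [ 461.  -310.3   83.5] miss 1.9
blue top [258 201  12  12 115] [263.6 206.5] [573.8  -7.6  54. ]
blue scene [248 199  10   8  59] [252.6 202.7] [578.7  -3.7  54. ]
blue TRI [575.5  -8.1  47.1] miss 1.3
yellow top [269 176  12  11 110] [274.7 181. ] [632.3 -31.5  54. ]
yellow scene [223 201  10   8  56] [227.6 204.7] [637.1 -27.7  54. ]
yellow TRI [634.4 -32.1  47.3] miss 1.4
box TL [553.6 374.1  50. ]
TR [557.1 278.6  50. ]
BR [390.5 268.2  50. ]
BL [387.5 361.2  50. ]
adapter [353.7 126.3  30. ]
load [ 355.  -128.5   30. ]
mug [724.5 201.6  95. ]
```

View pics/crop.png

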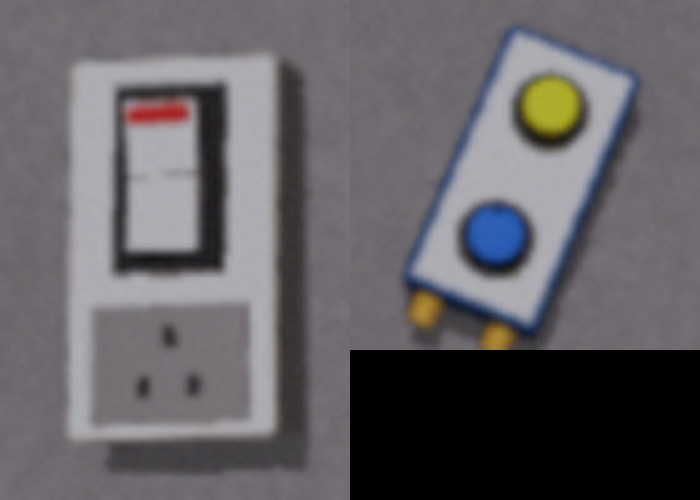

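Checks: the keys come out 63 mm apart (nominal 64), and the box measures about 167 x 94 mm at yaw about 0.07. From the box, the rocker point lies near (525,324), and the red stripe at (530,325) agrees with that. I'll move above the rocker with the fingers shut and the tool aligned to the box.

```bash
python3 -m creep '[[-1,[-37.2,-5.9,0],-5],[-1,[-37.2,-5.9,0],-5],[-1,[-37.2,-5.9,0],-5],[-1,[-37.2,-5.9,0],-5],[-1,[-37.2,-5.9,0],-5],[-1,[-37.2,-5.9,0],-5],[-1,[-37.2,-5.9,0],-5],[-1,[-37.2,-5.9,0],-5],[-1,[-37.2,-5.9,0],-5],[-1,[-37.2,-5.9,5],-5],[-1,[-37.2,-5.9,10],-5],[-1,[-37.2,-5.9,10],-5]]' 20; python3 -m creep '[[-1,[0,0,0],0],[-1,[0,0,0],0],[-1,[0,0,0],0]]'
python3 - <<'E'
from h import *
im=manip.camera("top");np.save("top1.npy",im);a=im[170:320,60:210]
im=manip.camera("scene");b=im[200:350,290:440];cv2.imwrite("pics/c1.png",cv2.resize(np.hstack([a,b])[:,:,::-1],None,fx=2.6,fy=2.6,interpolation=2))
s=manip.read_state();print(s["eef_pos"],s["eef_rot"],s["wrist_force"],s["joints"])
E
```

```text
clock: 1.3
eef_pos: [520.7, 322.7, 113.1]
eef_rot: [-3.137, -0.01, -3.074]
wrist_force: [-0.5, 0.1, -0.1]
finger_gap: 2.1
finger_force: 0.0
clock: 1.6
eef_pos: [524.8, 324.5, 122.2]
eef_rot: [3.14, 0.003, -3.074]
wrist_force: [0.9, 0.4, -0.4]
finger_gap: 0.7
finger_force: 0.0
[524.44214226 324.26314483 121.19014873] [ 3.14053572e+00  2.25355697e-03 -3.07395290e+00] [ 0.67296576  0.4984969  -0.60109871] [ 4.94361918e-01  5.35881165e-01  1.42528620e+00  3.18636642e-05
  1.17793636e+00 -1.14408751e+00]
```

View pics/c1.png

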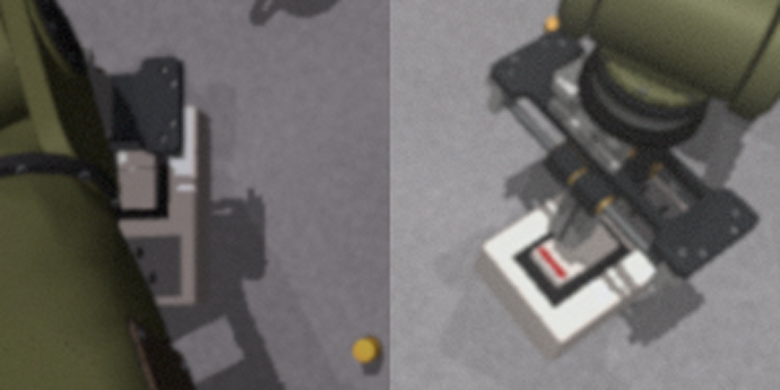

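The picture shows the shut fingers centred over the rocker's ON half, just inside the red stripe. Now press down in steps.

```bash
python3 -m creep '[[-1,[0,0,1.5],0],[-1,[0,0,3],0],[-1,[0,0,3.3],0],[-1,[0,0,3.5],0],[-1,[0,0,3.7],0],[-1,[0,0,3.9],0],[-1,[0,0,4.1],0],[-1,[0,0,4.2],0],[-1,[0,0,4.3],0],[-1,[0,0,4.3],0],[-1,[0,0,4.3],0]]'; python3 -m creep '[[-1,[0,0,0.1],0],[-1,[0,0,0.1],0],[-1,[0,0,0.1],0]]'; python3 -m creep '[[-1,[0,0,0.1],0],[-1,[0,0,0.1],0],[-1,[0,0,0.1],0]]'
```

```text
clock: 2.8
eef_pos: [524.1, 324.0, 76.6]
eef_rot: [3.141, 0.0, -3.074]
wrist_force: [1.4, 0.4, 3.2]
finger_gap: 0.6
finger_force: 1.2
clock: 3.1
eef_pos: [524.2, 324.0, 76.2]
eef_rot: [3.141, 0.001, -3.074]
wrist_force: [0.0, -2.1, 8.7]
finger_gap: 0.4
finger_force: 4.6
clock: 3.4
eef_pos: [524.3, 324.0, 76.1]
eef_rot: [3.141, 0.001, -3.074]
wrist_force: [-4.1, -3.6, 18.2]
finger_gap: 0.4
finger_force: 8.8
```

The rocker stopped at TCP z 76.1 (fingertips at 62.1 mm), with the force rising to 18 N, so it is on its hard stop. Lift, go above the mushroom, and check the rocker from there.

```bash
python3 -m creep '[[-1,[0,0,-4],0],[-1,[0,0,-8],0],[-1,[0,0,-12],0],[-1,[10.7,-62.7,-12],10],[-1,[10.7,-62.7,-12],10],[-1,[10.7,-62.7,-12],10],[-1,[10.7,-62.7,-12],10],[-1,[10.7,-62.7,-12],10],[-1,[10.7,-62.7,-12],10],[-1,[10.7,-62.7,-12],10],[-1,[10.7,-62.7,-12],10],[-1,[10.7,-62.7,-12],10]]'; python3 -m creep '[[-1,[0,0,0],0],[-1,[0,0,0],0]]'
python3 - <<'E'
from h import *
im=manip.camera("top");a=im[200:300,80:150];a=cv2.resize(a,(420,600),interpolation=2)
im=manip.camera("scene");b=cv2.resize(im[70:160,180:280],(375,600*375//600),interpolation=2);b=cv2.copyMakeBorder(b,0,225,0,0,0)
cv2.imwrite("pics/c2.png",np.hstack([a,b])[:,:,::-1])
E
```

```text
clock: 4.6
eef_pos: [477.5, -125.4, 194.3]
eef_rot: [-3.142, -0.001, 2.337]
wrist_force: [0.5, 0.9, 0.7]
finger_gap: 0.5
finger_force: 0.0
clock: 4.8
eef_pos: [478.0, -124.2, 194.1]
eef_rot: [-3.141, -0.001, 2.334]
wrist_force: [-0.8, 0.6, -0.0]
finger_gap: 0.6
finger_force: 0.0
```

View pics/c2.png

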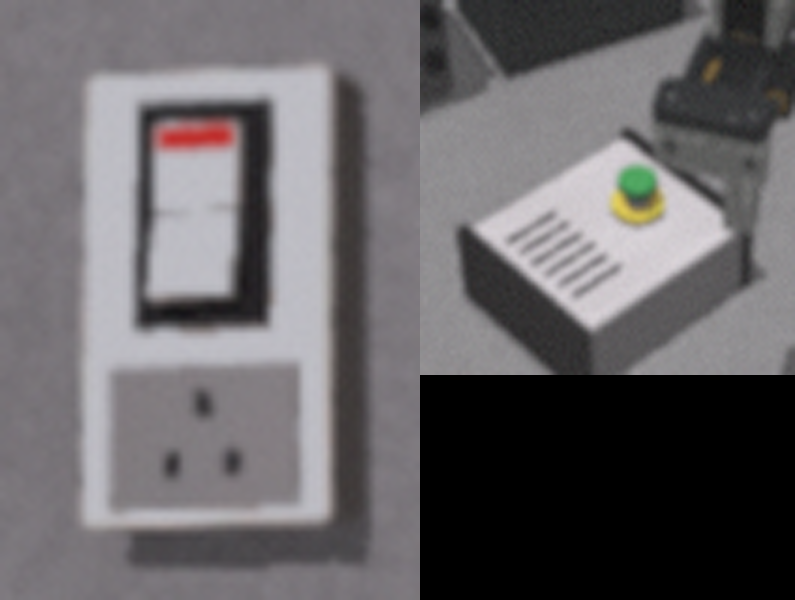

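The ON half now lies level and the OFF half is tilted, so the rocker is on; the mushroom is still out. Continue to just above it.

```bash
python3 -m creep '[[-1,[-12,-14.1,0],0],[-1,[-12,-14.1,0],0],[-1,[-12,-14.1,0],0],[-1,[-12,-14.1,0],0],[-1,[-12,-14.1,0],0],[-1,[-12,-14.1,0],0],[-1,[-12,-14.1,4],0],[-1,[-12,-14.1,7],0],[-1,[-12,-14.1,8.4],0],[-1,[-12,-14.1,8.4],0],[-1,[-12,-14.1,8.4],0],[-1,[-12,-14.1,8.4],0]]'
python3 - <<'E'
from h import *
im=manip.camera("top");a=im[210:310,350:450]
im=manip.camera("scene");b=im[70:170,180:280]
cv2.imwrite("pics/c3.png",cv2.resize(np.hstack([a,b])[:,:,::-1],(800,400),interpolation=2))
s=manip.read_state();print(s["eef_pos"],s["eef_rot"])
E
```

```text
clock: 6.1
eef_pos: [460.7, -308.1, 112.1]
eef_rot: [3.141, 0.002, 2.337]
wrist_force: [0.2, -0.1, 0.0]
finger_gap: 0.2
finger_force: 0.0
[ 460.39929527 -308.2396437   111.71634955] [3.14130247e+00 1.95245810e-03 2.33661411e+00]
```

View pics/c3.png

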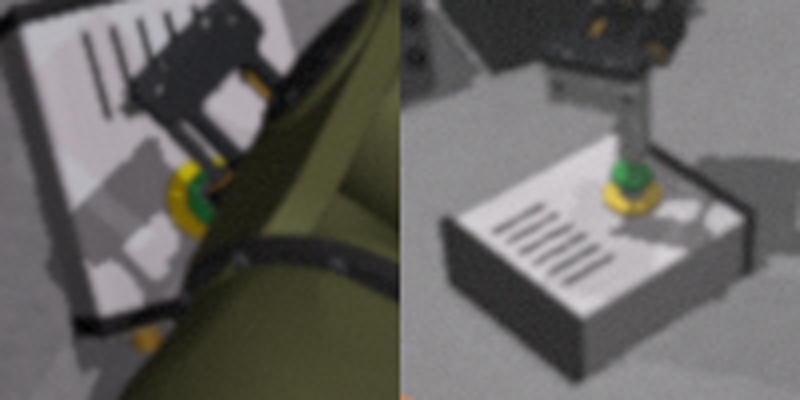

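In the scene crop the fingers stand over the green cap at about (632,170). Press it in.

```bash
python3 -m creep '[[-1,[0,0,0.5],0],[-1,[0,0,0.8],0],[-1,[0,0,1.0],0],[-1,[0,0,1.2],0],[-1,[0,0,1.4],0],[-1,[0,0,1.5],0],[-1,[0,0,1.6],0],[-1,[0,0,1.6],0],[-1,[0,0,1.6],0]]'; python3 -m creep '[[-1,[0,0,0.1],0],[-1,[0,0,0.1],0],[-1,[0,0,0.1],0]]'; python3 -m creep '[[-1,[0,0,0.1],0],[-1,[0,0,0.1],0],[-1,[0,0,0.1],0]]'
```

```text
clock: 7.1
eef_pos: [459.9, -308.0, 94.3]
eef_rot: [-3.142, -0.0, 2.336]
wrist_force: [-1.2, 0.3, 1.2]
finger_gap: 0.4
finger_force: 0.5
clock: 7.4
eef_pos: [460.0, -308.1, 94.1]
eef_rot: [3.142, 0.0, 2.336]
wrist_force: [-4.3, 2.7, 10.3]
finger_gap: 0.6
finger_force: 4.9
clock: 7.7
eef_pos: [460.1, -308.2, 93.9]
eef_rot: [3.141, 0.001, 2.336]
wrist_force: [-8.1, 5.4, 19.2]
finger_gap: 0.7
finger_force: 9.4
```

The mushroom stopped at TCP z 94.0 (top at 80 mm) with 19 N, so it is fully in. Move on to above the blue key.

```bash
python3 -m creep '[[-1,[0,0,-3],0],[-1,[0,0,-7],0],[-1,[0,0,-10],0],[-1,[13.8,29.1,-10],0],[-1,[13.8,29.1,-10],0],[-1,[13.8,29.1,-10],0],[-1,[13.8,29.1,-10],0],[-1,[13.8,29.1,-10],0],[-1,[13.8,29.1,-10],0],[-1,[13.8,29.1,-10],0],[-1,[13.8,29.1,-10],0],[-1,[13.8,29.1,-10],0]]'; python3 -m creep '[[-1,[0,0,0],0],[-1,[0,0,0],0]]'
python3 - <<'E'
from h import *
im=manip.camera("top");a=im[210:310,350:450]
im=manip.camera("scene");b=im[140:240,190:290]
cv2.imwrite("pics/c4.png",cv2.resize(np.hstack([a,b])[:,:,::-1],(800,400),interpolation=2))
s=manip.read_state();print(s["eef_pos"],s["eef_rot"])
E
```

```text
clock: 8.9
eef_pos: [573.9, -7.0, 192.1]
eef_rot: [-3.141, -0.0, 2.337]
wrist_force: [-0.5, -0.9, -0.1]
finger_gap: 0.6
finger_force: 0.0
clock: 9.1
eef_pos: [573.9, -8.0, 192.5]
eef_rot: [3.142, 0.0, 2.335]
wrist_force: [-0.8, 0.2, -0.2]
finger_gap: 0.7
finger_force: 0.0
[573.92971893  -7.75984833 192.55218663] [3.14149318e+00 1.31501213e-04 2.33521790e+00]
```

View pics/c4.png

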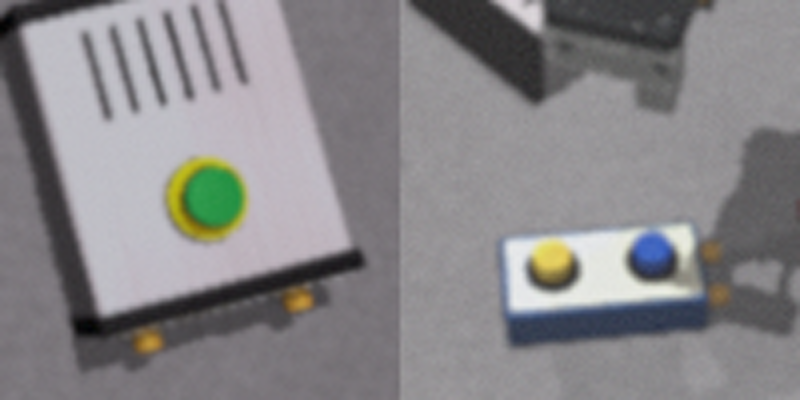

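The green cap sits lower in its collar, the module is undisturbed, and the fingers are above the blue key. Descend and press.

```bash
python3 -m creep '[[-1,[0,0,4],0],[-1,[0,0,8],0],[-1,[0,0,11],0],[-1,[0,0,12],0],[-1,[0,0,12.2],0],[-1,[0,0,12.4],0],[-1,[0,0,12.6],0],[-1,[0,0,12.7],0],[-1,[0,0,12.7],0],[-1,[0,0,12.7],0]]'
python3 - <<'E'
from h import *
b=manip.camera("scene")[140:240,190:290]
cv2.imwrite("pics/c5.png",cv2.resize(b[:,:,::-1],(500,500),interpolation=2))
E
```

```text
clock: 10.2
eef_pos: [574.5, -6.9, 66.1]
eef_rot: [3.141, 0.001, 2.336]
wrist_force: [1.5, -0.5, 2.6]
finger_gap: 0.4
finger_force: 1.2
```

View pics/c5.png

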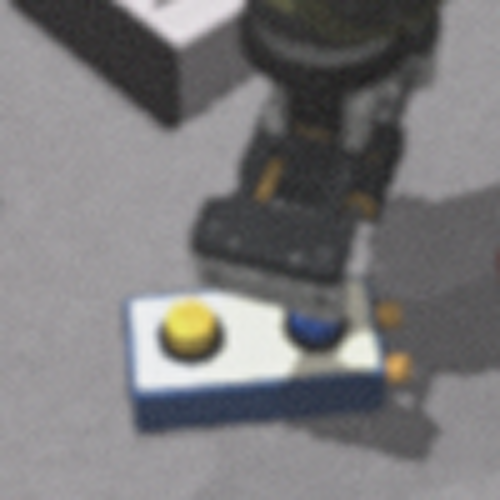

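The fingers are on the blue key at (315,325), and the yellow key is free. Press the rest of the way to the stop.

```bash
python3 -m creep '[[-1,[0,0,0.2],0],[-1,[0,0,0.3],0],[-1,[0,0,0.4],0],[-1,[0,0,0.5],0],[-1,[0,0,0.5],0],[-1,[0,0,0.5],0]]'; python3 -m creep '[[-1,[0,0,0.1],0],[-1,[0,0,0.1],0],[-1,[0,0,0.1],0]]';python3 -m creep '[[-1,[0,0,0.05],0],[-1,[0,0,0.05],0],[-1,[0,0,0.05],0]]'
```

```text
clock: 10.85
eef_pos: [574.4, -6.9, 61.2]
eef_rot: [3.141, 0.001, 2.336]
wrist_force: [0.8, -0.3, 10.3]
finger_gap: 0.5
finger_force: 5.3
clock: 11.15
eef_pos: [574.5, -6.9, 61.0]
eef_rot: [3.141, 0.001, 2.337]
wrist_force: [-3.1, -0.9, 20.0]
finger_gap: 0.2
finger_force: 9.8
clock: 11.45
eef_pos: [574.6, -6.9, 60.9]
eef_rot: [3.141, 0.001, 2.337]
wrist_force: [-5.5, 0.2, 23.7]
finger_gap: 0.7
finger_force: 12.1
```

```bash
python3 -m creep '[[-1,[0,0,0],0],[-1,[0,0,0],0],[-1,[0,0,0],0],[-1,[0,0,0],0],[-1,[0,0,0],0]]'
python3 - <<'E'
from h import *
for im in(np.load("scene0.npy"),manip.camera("scene")):
    H=cv2.cvtColor(im,cv2.COLOR_RGB2HSV);m=cv2.inRange(H,(22,120,70),(36,255,255));w=np.zeros_like(m);cv2.circle(w,(228,205),11,255,-1);m&=w
    M=cv2.moments(m,True);print(M["m00"],M["m10"]/M["m00"],M["m01"]/M["m00"])
print(manip.sign_off())
E
```

```text
clock: 11.95
eef_pos: [574.6, -6.9, 60.9]
eef_rot: [3.141, 0.001, 2.337]
wrist_force: [-5.6, 0.0, 23.7]
finger_gap: 0.4
finger_force: 12.0
65.0 227.4923076923077 205.0
68.0 227.52941176470588 205.16176470588235
the job is handed in; nothing more can be done
None
```

The job is handed in at about 12 s: rocker on, then green mushroom fully in, then the blue key pressed to its stop and still held at about 24 N; the yellow key was not touched and the module did not visibly move.

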